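Curing box hood held at the balance of its gas struts

TASK

The gas struts on the hood of the small curing light box have been renewed and I want to set the hinge brake. Free the hood by pressing the latch lever on the front of the box down until its detent holds it down by itself, then take the hood by its T-handle and raise it past the balance point, where the struts begin to carry it upward, without letting it fly up to its stop. Then ease it back and finish holding it by the handle, at rest just below the balance point (within about 8 degrees, where it would sink shut if you let go): the program ends while still holding; leave the models in the box and the things on the worktop where they lie.

Things in the scene. Friction and masses are not known exactly. Their poses are not given: they have to be found in the camera images.
- curing_box: fixed white curing light box right of the flask press, turned roughly to the robot: tub 190 x 190 mm, 78 mm high, closed hood on it up to 132 mm, a gas strut on each side (to 115 mm from the middle). Origin: centre of its underside, on the worktop; x points from the front (latch, handle, control panel) to the back (hinge), y to the left seen from the front, z up
- hood_axis (a point): middle of the hood's hinge axis at the back of the box, 94 mm behind the box's centre and 88 mm above the worktop; the axis is horizontal, along the box's y. Same axes as the box
- hood_hinge (a joint): hood angle, rad: 0 shut, grows as the front rises, 1.15 at the stop. Two damped gas struts: below the balance point, 0.70 rad (40 degrees), the hood (0.85 kg) sinks shut when let go; above it, it climbs to the stop. Lifting at the handle takes 3.5 N when shut, nothing at 0.70; 0.1 rad off balance it sinks or pulls up with 0.4 N. Latched shut, with slight play, until the lever is down
- hood: the hood, the white upper part of the box with an amber window in its top and a bevelled front, 190 x 190 mm and 52 mm high, with its T-handle. Origin on the hinge axis (as hood_axis); when shut its axes are those of the box; it turns with hood_hinge
- handle (a point): centre of the black T-handle's cross bar, 18 mm thick, 44 mm long along the box's y, on a stem 32 mm out from the middle of the hood's bevel; hood shut: 93 mm in front of the box's centre, 140 mm up. Pinched from above by its end faces (fingers closing along the box's y) it pivots between the fingers as the hood turns; its arc about hood_axis has 195 mm radius. Axes turn with the hood
- latch_pivot (a joint): angle of the latch lever in rad: 0 up (hood latched), 0.45 fully down at its stop. An over-centre spring pushes it up until it is pressed past 0.27 rad (about 17 mm at the pad); beyond that it snaps on down to the stop and is held there. It takes about 4 N on the pad
- latch: the latch lever: a paddle to the left of the front, and a hook in the middle of the front over a keeper on the hood. Its origin lies on its pivot, a shaft along the box's y at 109 mm in front of the box's centre and 52 mm up; turns with latch_pivot; at 0 its axes are those of the box
- lever_pad (a point): centre of the top face of the lever's black ribbed rubber pad, 30 mm (box x) by 36 mm (box y), facing up. It lies 172 mm in front of and 70 mm to the left of the box's centre, 66 mm up, and goes straight down about 28 mm to the stop
- model_upper: blue plaster dental model, 58 x 62 x 32 mm, lying loose inside the box; a bystander, origin at the centre of its underside
- model_lower: pink plaster dental model, 58 x 62 x 32 mm, lying loose inside the box; a bystander, origin at the centre of its underside
- wax_box: card box with pink wax sheets, 85 x 60 x 24 mm, on the worktop; a bystander, origin at the centre of its underside
- spatula: spatula with a brown wooden handle, 214 x 38 x 12 mm, on the worktop; a bystander, origin at the centre of its underside
- tweezers: steel tweezers, 122 x 12 x 9 mm, on the worktop; a bystander, origin at the centre of its underside
- marker_blue: white and blue marker pen, 127 mm long, on the worktop; a bystander, origin at the centre of its underside
- dental_model_1: cream plaster dental model, 58 x 62 x 32 mm, on the worktop; a bystander, origin at the centre of its underside
- porcelain_dish: small grey dish, 58 mm across, 18 mm high, on the worktop; a bystander, origin at the centre of its underside
- chuck_key: steel chuck key, 66 mm long, on the worktop; a bystander, origin at the centre of its underside

How it is judged (in metres and radians):
On the way, in this order (a step that is already met when the one before it is completed fails the run):
1. the latch lever is down and its detent holds it with nothing touching it, the hood still shut (value of joint latch_pivot above 0.38 rad and contact force between each of the arm, the fingers and latch below 0.1 N and value of joint hood_hinge below 0.1 rad), for 0.2 s.
2. the hood is raised past its balance point (value of joint hood_hinge above 0.75 rad and value of joint latch_pivot above 0.38 rad), for 0.1 s.
At the end, for the whole second after the job is handed in: the fingers hold the hood at its T-handle (TCP within 45 mm of it), at rest at 0.55 to 0.68 rad, just below the balance point of 0.70 rad, not propped on the models, and the latch lever is still down in its detent (over 0.38 rad) (value of joint hood_hinge between 0.55 and 0.68 rad and velocity of joint hood_hinge between -0.03 and 0.03 rad/s and contact force between the fingers and hood above 0.1 N and distance between the grasp point and handle below 0.045 m and value of joint latch_pivot above 0.38 rad and contact force between hood and model_upper below 0.1 N and contact force between hood and model_lower below 0.1 N); the arm keeps its last pose, push and grip.
It fails at once if the hood flies up to its stop (over 1.08 rad) (value of joint hood_hinge above 1.08 rad).
It fails at once if a model in the box is shifted by more than 25 mm (distance of any of model_upper, model_lower from where it was at the start of the episode above 0.025 m).
It fails at once if a bystander on the worktop is shifted by more than 30 mm (distance of any of wax_box, spatula, tweezers, marker_blue, dental_model_1, porcelain_dish, chuck_key from where it was at the start of the episode above 0.03 m).
It also fails if it takes over 51 s, if anything falls off the work surface, if the arm or the gripper's body presses on something with over 40 N, if the wrist force passes 120 N, or if a joint passes its speed limit or range.

ROBOT

A 6-joint arm with a two-finger parallel gripper is mounted at the origin on a cart in front of the work surface, level with it; the furniture and walls round the work are solid. World frame = base frame: x ahead of the robot, y to its left, z up, the work surface at z = 0. Lengths are in mm, angles in rad, forces in N, time in s.
With the tool pointing down it reaches from about 275 to 825 mm from the base axis. Payload 5.2 kg.
Tool frame: the origin (TCP) lies between the finger pads, 19 mm behind the fingertips; this is the grasp point; z points along the fingers, y is the line along which they close (so a half turn about z gives the same grasp; the last joint's range is limited). The gripper opens to 93 mm and grips with 3 to 60 N. Pads are 15 mm wide; open, the fingers measure 128 mm over their backs; the gripper's body (75 mm by 188 mm) begins 65 mm behind the grasp point.
Start: joints at [-1.368, 0.259, 1.535, -0, 1.348, -0.203], TCP at [217.135, -505.329, 237.453] pointing down, gripper open.
Joint ranges: [-3.14, 3.14], [-0.91, 2.08], [0.19, 2.58], [-1.22, 4.36], [0.22, 2.71], [-3.12, 3.12]. Speed limits (rad/s): [2.57, 2.57, 3.14, 3.14, 3.14, 3.14].

INTERFACE

Orientations are given as a unit quaternion [w, x, y, z].
In Python, from workcell import env gives the robot as it stands. The module is installed in compiled form; this text tells all that it offers. Calls block until the motion is done:
- env.move_to(position, orientation): joint-space move of the TCP to a pose.
- env.movel(position, speed=150, ori=None, max_force=None): straight line of the TCP; ori=None keeps the orientation; speed is the mean speed in mm/s. With max_force (N) it stops when the force on the tool has changed by that much, and returns True; else False.
- env.move_j(angles): joint-space move.
- env.gripper_to(opening, squeeze=None): finger opening in mm; squeeze is the grip in N (None keeps the last); returns when the fingers have stopped.
- env.pause(seconds).
- env.solve_ik(position, orientation): joint angles nearest the present ones, or None.
- env.observe(): the state.
- env.camera(name): name is "scene" or "top" or "wrist"; returns a dict with "pixels" (400x640x3 uint8, red, green, blue), "fx", "fy", "cx", "cy" (pixels), "xyz" and "attitude" of the camera in the world; the wrist camera has in their place "T_tool_cam" (4x4, takes a point from camera to tool coordinates, whose origin is the TCP and whose axes are the flange's). Camera axes: x right, y down, z forward; pixel columns grow to the right and rows downward; lengths in mm; the calibration is good to about 2 mm. A picture is of the moment at which its call begins: read the wrist's pose just before it. There is no depth.
A pose or a line that the arm cannot do raises env.IKError and nothing moves.
- env.job_done(): hands the job in; it is judged then, once.
The state is a dict: "time_s": time; "q": joint angles; "joint_velocities": joint speeds; "tau": joint torques, N m; "ee_pos": TCP position; "eef_rot": TCP orientation; "ft_force": force on the tool from outside, world axes, zero at the start; "wrist_torque": the same for the moment, N m; "opening": finger opening in mm; "gripper_force": force on a finger pad.
Only numpy, scipy, OpenCV 4.12 (cv2) and the standard library are available. Lean on these libraries where they do the work, as an engineer would, in place of code of your own. Each camera call takes 0.05 s, during which the arm holds its last target. There are 200 camera calls.

## Working session

There is one attempt and no reset: what is moved stays moved. The work goes in short steps, each a Python script; the robot and the scene stay as the last script left them, time stands still between calls to the robot, and variables do not carry over. Pictures are saved under pics/ and viewed, at most 10 in all, crops included, and the job is handed in when it is done.

```bash
mkdir -p pics; python3 - <<'E'
from workcell import env
import cv2,numpy as np
for n in ["scene","top"]:
    c=env.camera(n); cv2.imwrite(f"pics/{n}1.png",c["pixels"][:,:,::-1]); print(n,c["fx"],c["fy"],c["cx"],c["cy"],c["xyz"],np.array(c["attitude"]).tolist())
c=env.camera("wrist");cv2.imwrite("pics/wrist1.png",c["pixels"][:,:,::-1]);print(c["T_tool_cam"],c["fx"])
o=env.observe();print(o["ee_pos"],o["eef_rot"],o["time_s"],o["ft_force"])
E
```

```text
scene 371.1132895960762 371.1132895960762 318.25075933181836 198.15968447638096 [-90.86889976 497.9416625  728.0225017 ] [0.18152048937196869, -0.36781967471484317, 0.8099012704370658, -0.41930768055838746]
top 386.50318809192163 386.50318809192163 323.2262203575344 198.89330487274168 [ 407.92859981  -73.0186869  1149.64635699] [-0.0363090736103874, 0.7116996989572778, -0.7006120436690183, 0.03616564590322156]
[[ 4.59075611e-04 -9.58649409e-01 -2.84589354e-01  8.03863761e+01]
 [ 9.99999370e-01  1.48681835e-04  1.11227481e-03  5.20105171e-01]
 [-1.02396832e-03 -2.84589685e-01  9.58648873e-01 -1.46961079e+02]
 [ 0.00000000e+00  0.00000000e+00  0.00000000e+00  1.00000000e+00]] 294.81360211803144
[ 217.04585989 -504.95938348  236.82613812] [-6.84162415e-04  9.79485240e-01  2.01514753e-01 -1.60452740e-05] 0.15 [ 0.11966371 -0.72270112 -0.01994746]
```

View pics/scene1.png

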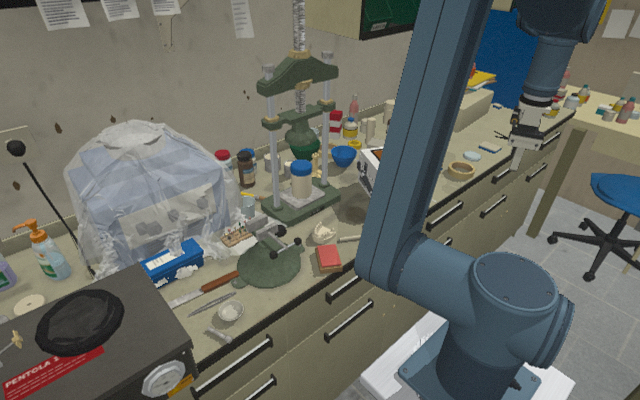

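View pics/top1.png

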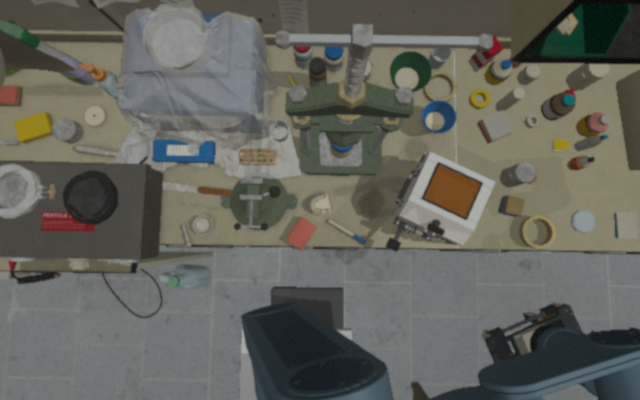

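The scene view mostly hides the box behind the arm. In the top view the white box is around (445,197), its amber window around (452,190), and the black lever pad around (393,243). I'll zoom in and segment these.

```bash
cat > h.py <<'E'
from workcell import env
import cv2,numpy as np
from scipy.spatial.transform import Rotation as R
def rot(q): return R.from_quat(np.roll(q,-1)).as_matrix()
def cam(n):
    o=env.observe(); c=env.camera(n)
    if n=="wrist":
        T=np.eye(4);T[:3,:3]=rot(o["eef_rot"]);T[:3,3]=o["ee_pos"];T=T@np.array(c["T_tool_cam"])
        c["Rm"],c["p"]=T[:3,:3],T[:3,3]
    else: c["Rm"],c["p"]=rot(np.array(c["attitude"])),np.array(c["xyz"])
    return c
def ray(c,u,v): return c["Rm"]@np.array([(u-c["cx"])/c["fx"],(v-c["cy"])/c["fy"],1])
def onz(c,u,v,z):
    d=ray(c,u,v); return c["p"]+d*(z-c["p"][2])/d[2]
def proj(c,P):
    q=c["Rm"].T@(np.asarray(P,float)-c["p"]); return np.array([c["cx"]+c["fx"]*q[0]/q[2],c["cy"]+c["fy"]*q[1]/q[2]])
E
python3 - <<'E'
from h import *
c=cam("top"); im=c["pixels"]
cv2.imwrite("pics/crop.png",cv2.resize(im[140:260,370:510,::-1],None,fx=5,fy=5,interpolation=cv2.INTER_CUBIC))
hsv=cv2.cvtColor(im,cv2.COLOR_RGB2HSV)
m=cv2.inRange(hsv,(5,130,60),(22,255,255)); m[:150]=0;m[230:]=0;m[:,:410]=0;m[:,490:]=0
k,_=cv2.findContours(m,0,2); k=max(k,key=cv2.contourArea); r=cv2.minAreaRect(k); print(r)
b=cv2.boxPoints(r); print([onz(c,u,v,132).round(1).tolist() for u,v in b], onz(c,*r[0],132))
E
```

```text
((451.78472900390625, 190.53285217285156), (46.57781219482422, 37.5159797668457), 25.016895294189453)
[[520.0, -335.5, 132.0], [612.1, -378.8, 132.0], [560.7, -490.3, 132.0], [469.6, -446.1, 132.0]] [ 540.303353   -412.70197899  132.        ]
```

View pics/crop.png

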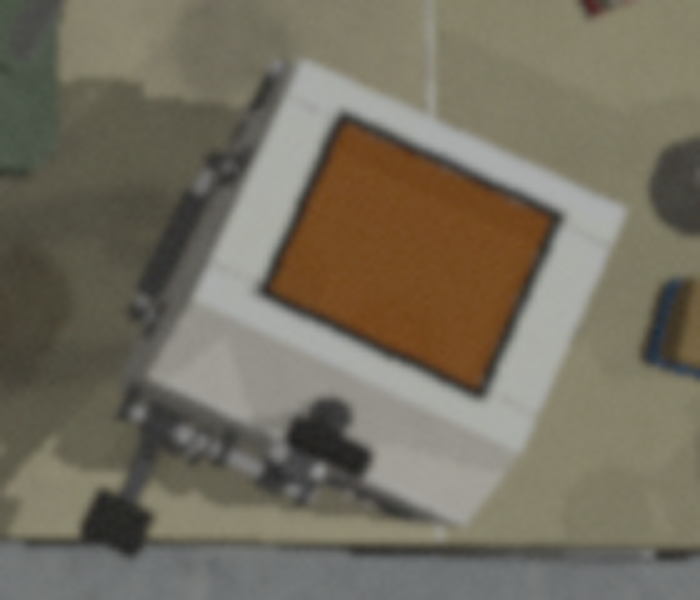

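The crop shows the handle bar centred at about (329,447), which is full-frame (435.8,229.4). The pad is at (117,522), or (393.4,244.4), and the top back corners are at (300,60) and (627,210).

```bash
python3 - <<'E'
from h import *
c=cam("top")
f=lambda x,y:(370+(x+.5)/5-.5,140+(y+.5)/5-.5)
H=onz(c,*f(329,445),147);P=onz(c,*f(117,520),66);BL=onz(c,*f(300,60),132);BR=onz(c,*f(627,210),132)
print(H,P,BL,BR,np.linalg.norm(BL-BR))
A=np.array([[-93,0],[-172,70],[95,95],[95,-95]]);B=np.array([H,P,BL,BR])[:,:2]
a=A-A.mean(0);b=B-B.mean(0)
th=np.arctan2((a[:,0]*b[:,1]-a[:,1]*b[:,0]).sum(),(a*b).sum());M=np.array([[np.cos(th),-np.sin(th)],[np.sin(th),np.cos(th)]])
t=B.mean(0)-M@A.mean(0);print(np.degrees(th),t,(B-(A@M.T+t)).round(1).tolist())
# go to look pose: above handle side, camera looks along +x tool? print candidates
ex=np.array([*M[:,0],0]);ey=np.array([*M[:,1],0])
for s in(1,-1):
  for nm,X in (("yalong",None),):
    Rm=np.column_stack([np.cross(s*ey,[0,0,-1]),s*ey,[0,0,-1]]);q=np.roll(R.from_matrix(Rm).as_quat(),1)
    for z in (300,140):
      p=[*(M@[-93,0]+t),z];print(s,z,q.round(4).tolist(),env.solve_ik(p,q))
    p=[*(M@[-172,70]+t),90];print(env.solve_ik(p,q))
E
```

```text
[ 438.39092847 -363.46664544  147.        ] [ 397.30852716 -268.22722179   66.        ] [ 644.57683    -355.15161016  132.        ] [ 566.06189549 -528.09573139  132.        ] 189.93226162995896
-24.94695781474614 [ 521.20401133 -402.51088574] [[1.5, -0.2], [2.5, -1.7], [-2.8, 1.3], [-1.2, 0.6]]
1 300 [0.0, 0.216, 0.9764, 0.0] [-8.89943134e-01  2.58726022e-01  1.38305741e+00 -4.44089210e-16
  1.49980922e+00 -2.02533291e+00]
1 140 [0.0, 0.216, 0.9764, 0.0] [-8.89943134e-01  3.72823020e-01  1.62539610e+00 -4.44089210e-16
  1.14337354e+00 -2.02533291e+00]
[-8.28561632e-01  2.87079298e-01  1.90280072e+00 -4.44089210e-16
  9.51712637e-01 -1.96395141e+00]
-1 300 [-0.0, 0.9764, -0.216, 0.0] [-8.89943134e-01  2.58726022e-01  1.38305741e+00 -4.44089210e-16
  1.49980922e+00  1.11625975e+00]
-1 140 [-0.0, 0.9764, -0.216, 0.0] [-8.89943134e-01  3.72823020e-01  1.62539610e+00 -4.44089210e-16
  1.14337354e+00  1.11625975e+00]
[-8.28561632e-01  2.87079298e-01  1.90280072e+00 -4.44089210e-16
  9.51712637e-01  1.17764125e+00]
```

```bash
cat >> h.py <<'E'
th=np.radians(-25.0); ex=np.array([np.cos(th),np.sin(th),0]);ey=np.array([-np.sin(th),np.cos(th),0]);ez=np.array([0,0,1.])
Q=np.roll(R.from_matrix(np.column_stack([-ex,ey,-ez])).as_quat(),1)
PAD=np.array([396,-267,66.]);HAN=np.array([437.5,-363.3,140.])
def st(): 
    o=env.observe();return round(o["time_s"],2),o["ee_pos"].round(1).tolist(),o["ft_force"].round(2).tolist(),round(o["opening"],1),round(o["gripper_force"],1)
E
python3 - <<'E'
from h import *
env.gripper_to(0,20)
env.move_to(PAD+[0,0,19+60],Q);print(st())
env.movel(PAD+[0,0,19+8],speed=100);print(st())
print(env.movel(PAD+[0,0,19-29],speed=35,max_force=20),st())
env.movel(PAD+[0,0,19+100],speed=150);print(st())
for n in("wrist","top"):
    c=cam(n);im=c["pixels"][:,:,::-1]
    if n=="top": im=cv2.resize(im[140:260,370:510],None,fx=4,fy=4,interpolation=cv2.INTER_CUBIC)
    cv2.imwrite(f"pics/p_{n}.png",im)
E
```

```text
(3.25, [396.1, -267.6, 145.3], [0.52, -0.39, -0.37], 0.4, 0.0)
(3.92, [396.1, -267.4, 93.3], [-0.15, 0.14, 0.01], 0.7, 0.0)
True (4.88, [396.3, -267.1, 58.5], [-1.35, 1.88, 11.87], 0.5, 6.1)
(5.88, [395.6, -266.5, 184.0], [0.46, 0.33, -0.68], 0.4, 0.0)
```

View pics/p_wrist.png

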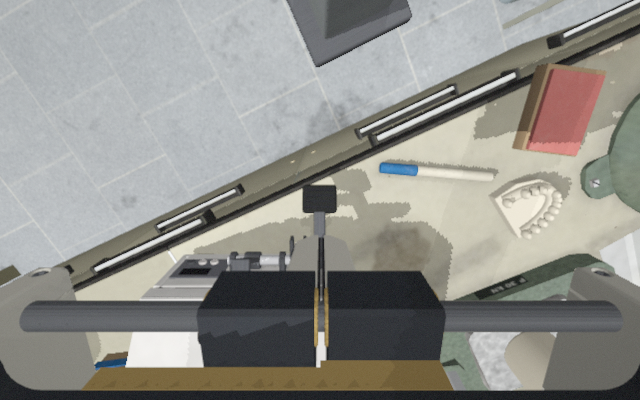

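The wrist view shows the pad at (319,197), about 33 px wide, which points to a low pad. I'll check that by projection, then grasp the handle.

```bash
python3 - <<'E'
from h import *
c=cam("wrist")
pr={z:proj(c,[*PAD[:2],z]).round(1) for z in(66,38)};print(pr)
m=(cv2.cvtColor(c["pixels"],cv2.COLOR_RGB2GRAY)[183:212,298:342]<60).astype(np.uint8)
M=cv2.moments(m,True);v=183+M["m01"]/M["m00"];u=298+M["m10"]/M["m00"];print(u,v,m.any(0).sum())
assert abs(v-pr[38][1])<abs(v-pr[66][1])
env.movel([*(PAD[:2]-20*ex[:2]),230],speed=200)
env.gripper_to(70,30)
env.move_to(HAN+[0,0,80],Q)
print(env.movel(HAN+[0,0,3],speed=80,max_force=12),st())
env.gripper_to(30,30);print(st())
for n in("wrist","top"):
    c=cam(n);im=c["pixels"][:,:,::-1]
    if n=="top": im=cv2.resize(im[140:260,370:510],None,fx=4,fy=4,interpolation=cv2.INTER_CUBIC)
    cv2.imwrite(f"pics/g_{n}.png",im)
E
```

```text
{66: array([320. , 202.3]), 38: array([320.1, 194.6])}
318.68023255813955 198.14069767441862 38
False (9.28, [437.8, -363.6, 143.5], [-0.86, -0.51, -0.36], 69.7, 0.0)
(9.82, [437.1, -364.3, 143.2], [-2.39, -4.05, -0.78], 43.9, 30.0)
```

View pics/g_wrist.png

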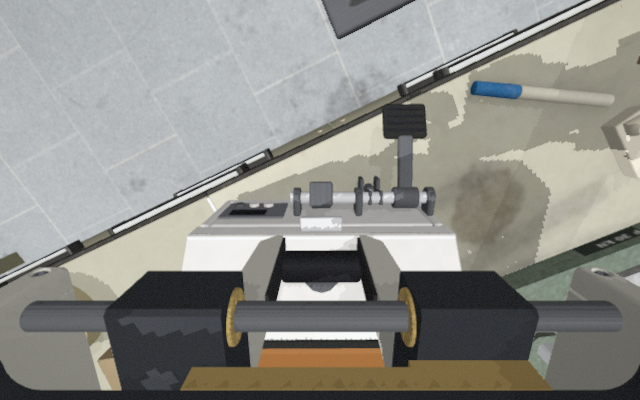

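The bar sits between the fingers at about (320,265), with an opening of 43.9 mm against the 44 mm bar. The pad is at (405,121), about 44 px wide. I'll lift along the arc with a force guard, so it stops if the hood is still latched.

```bash
cat >> h.py <<'E'
def off(phi): 
    f=187*np.cos(phi)-52*np.sin(phi);u=187*np.sin(phi)+52*np.cos(phi)
    return ex*(187-f)+ez*(u-52)
G0=HAN+[0,0,3]
E
python3 - <<'E'
from h import *
c=cam("wrist")
for z in(66,38):
    w=[proj(c,[*(PAD[:2]+s*18*ey[:2]),z]) for s in(1,-1)];print(z,w)
hit=False
for p in np.arange(.03,.42,.06):
    hit=env.movel(G0+off(p),speed=60,max_force=18);print(round(p,2),hit,st())
    if hit: break
E
```

```text
66 [array([442.68191015, 113.95211704]), array([393.20511492, 113.93577827])]
38 [array([429.20828616, 113.92326629]), array([385.23110194, 113.90875043])]
0.03 False (10.22, [438.5, -365.0, 148.3], [-2.56, -5.57, -4.89], 43.4, 30.0)
0.09 False (10.57, [441.9, -366.5, 159.2], [-3.0, -5.32, -4.33], 44.2, 30.0)
0.15 False (10.91, [445.9, -368.3, 169.9], [-2.97, -5.77, -2.73], 44.0, 30.0)
0.21 False (11.25, [450.4, -370.4, 180.4], [-2.27, -5.57, -4.11], 43.4, 30.0)
0.27 False (11.59, [455.6, -372.8, 190.5], [-2.45, -5.74, -3.18], 44.0, 30.0)
0.33 False (11.93, [461.2, -375.4, 200.3], [-2.9, -6.09, -2.55], 44.2, 30.0)
0.39 False (12.28, [467.4, -378.2, 209.7], [-3.64, -5.15, -1.74], 43.6, 30.0)
```

The latch is down: the pad spans 383–427, which matches the 38 mm prediction. The hood is rising freely, with the lift force falling as expected, so I'll continue past balance and then back.

```bash
python3 - <<'E'
from h import *
for p in (.45,.51,.57,.63,.69,.74,.79,.83):
    env.movel(G0+off(p),speed=45)
env.pause(.4);print(st())
c=cam("top");cv2.imwrite("pics/up.png",cv2.resize(c["pixels"][140:260,370:510,::-1],None,fx=4,fy=4))
for p in (.79,.75,.71,.68,.65,.625):
    env.movel(G0+off(p),speed=30)
env.pause(1);a=st();env.pause(.5);print(a,st(),(G0+off(.625)).round(1))
c=cam("top");cv2.imwrite("pics/end.png",cv2.resize(c["pixels"][140:260,370:510,::-1],None,fx=4,fy=4))
c=cam("wrist");cv2.imwrite("pics/endw.png",c["pixels"][:,:,::-1])
for z in(66,38):
    print(z,[proj(c,[*(PAD[:2]+s*18*ey[:2]),z]).round() for s in(1,-1)])
E
```

```text
(15.78, [526.8, -405.5, 264.0], [-3.22, -3.95, 0.68], 43.9, 30.0)
(19.04, [497.3, -392.0, 242.8], [-1.59, -6.02, -0.24], 43.8, 30.0) (19.54, [497.3, -392.0, 242.8], [-1.44, -4.75, 0.37], 43.5, 30.0) [ 497.1 -391.1  242.6]
66 [array([411.,  43.]), array([374.,  43.])]
38 [array([403.,  49.]), array([370.,  49.])]
```

View pics/endw.png

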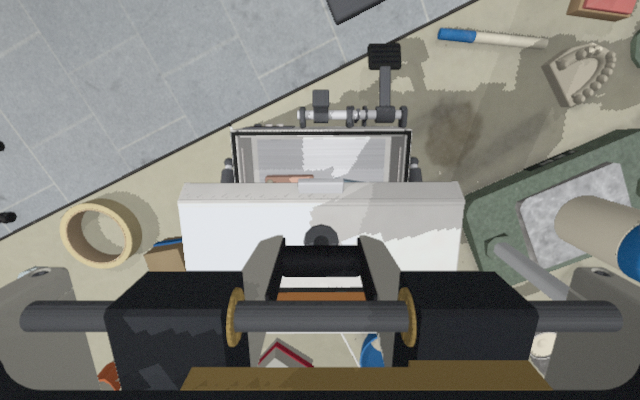

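View pics/end.png

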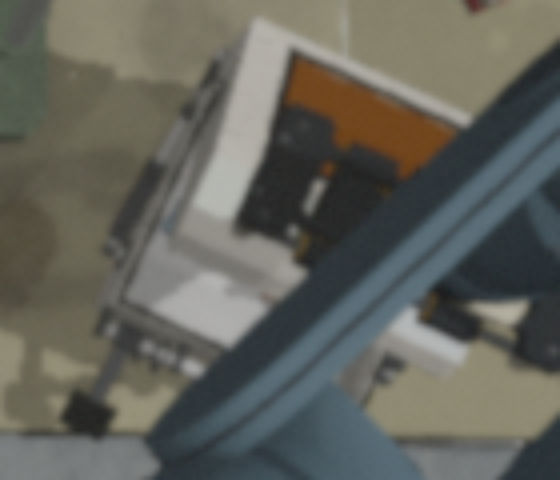

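The hood is open. The bar is still at (320,262) between the fingers, so it hasn't slipped, and the TCP reads about 0.625 rad at rest. The pad spans 369–402, which means the lever is still down.

```bash
python3 -c "
from h import *
print(env.job_done(),st())"
```

```text
the job is handed in; nothing more can be done
the job is handed in; nothing more can be done
```

The job is handed in, with the verdict not shown: the latch lever is held down by its detent, the hood went up to about 0.83 rad and back, and the gripper now holds it still by the T-handle at about 0.625 rad (angles worked out from the gripper position).

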